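Dock and latch the instrument cassette

TASK

With the fingertips, push the blue instrument cassette along its cradle until it is fully home against the grey back stop, then flip the red-knobbed latch lever over towards the cassette so that it snaps down and its tooth locks the cassette in. Only push: keep the cassette flat on the cradle, do not pick it up, and leave the other things on the table where they stand.

Things in the scene. Friction and masses are not known exactly. Their poses are not given: they have to be found in the camera images.
- cradle: fixed aluminium cradle; origin on the table under the docked cassette's centre. +x: the way the cassette slides home; +y: left of that; +z up. Floor plate 8 mm thick, 130 mm wide, from x = -220 to +100 mm; steel side rails along x, 106 mm apart inside, top at z = 19 mm. The latch stands outside the rail on the -y side
- stop_face (a point): point on the face of the grey back stop that the cassette's front end meets when home: cradle x = 70, y = 0, z = 23 mm. The stop is 122 mm wide, its top at z = 36 mm
- cassette_center (a point): centre (half-way up) of the loose blue-rimmed open steel instrument cassette, about 0.45 kg, 140 mm along cradle x, 100 mm wide, 30 mm tall, on the floor plate between the rails (3 mm play a side), starting 60 to 125 mm short of home. Push on its rear end: a solid wall 70 mm behind the centre (-x side), 8 to 38 mm above the table. Home: centre at cradle x = 0 within 5 mm
- latch_pivot (a point): middle of the latch lever's pivot axis, which runs along cradle x: at cradle x = -82, y = -80, z = 46 mm, between two posts with tops at z = 54 mm
- latch_ball (a point): centre of the red ball knob (24 mm across) on the latch lever's 10 mm steel rod, 75 mm from the pivot, at cradle x = -82 mm. Open, it leans outwards: cradle y = -116, z = 112 mm; locked, it leans in over the channel: y = -44, z = 112 mm; half-way it stands upright, z = 121 mm. Push it towards cradle +y
- latch (a joint): latch lever angle, rad: 0 open (start), 1.0 locked. An over-centre spring pulls it to the nearer end; dead centre 0.5; 5 to 8 N near the ball starts it, falling to 0 at the centre. Its toothed arm, 12 mm wide, when open is 64 mm or more above the table and reaches in to cradle y = -35 mm; locked, the tooth is 6 mm behind the docked cassette. If the cassette is more than 6 mm short, the tooth lands on it and cannot lock
- beaker: bystander: loose polished steel beaker, 72 mm across and 110 mm tall; origin at the centre of its underside
- spray: bystander: loose white plastic bottle, 70 mm across and 150 mm tall; origin under its centre
- amber: bystander: loose amber glass jar with black cap, 52 mm across and 80 mm tall; origin under its centre
- bur_block: bystander: loose pale blue block with small red, yellow and green tipped burs, 50 x 90 x 22 mm (41 mm with burs); origin under its centre
- dropper: bystander: loose squat clear glass flask with a white domed cap, 80 mm across and 85 mm tall; origin under its centre
- dish: bystander: loose shallow steel bowl, 100 mm across and 30 mm tall; origin under its centre

How it is judged:
By the outcome, as a careful person would: the job done as asked, in the order asked, and still so for the second after the job is handed in, with the robot touching nothing.
It also fails if it takes over 45 s, if anything falls off the work surface, if the arm or the gripper's body presses on something with over 40 N, if the wrist force passes 120 N, or if a joint passes its speed limit or range.

ROBOT

A 6-joint arm with a two-finger parallel gripper is mounted at the origin on the work surface. World frame = base frame: x ahead of the robot, y to its left, z up, the work surface at z = 0. Lengths are in m, angles in rad, forces in N, time in s.
With the tool pointing down it reaches from about 0.3 to 0.875 m from the base axis. Payload 6.4 kg.
Tool frame: the origin (TCP) lies at the very end of the fingers, on their centre line; the grasp point (between the pads) lies 19 mm behind it (ctrl.hold_point_z is the distance from the TCP to the grasp point, in m); y points along the fingers, x is the direction in which the jaws open and shut, and the axes are right-handed (so a half turn about y gives the same grasp; the last joint's range is limited). The gripper opens to 85 mm and grips with 20 to 120 N. Pads are 22 mm wide; open, the fingers measure 114 mm over their backs; the gripper's body (76 mm by 85 mm) begins 54 mm behind the grasp point. The pads swing forward as they close: fully open they stand 13 mm farther back than shut.
Start: joints at [-1.531, 0.181, 1.607, -0, 1.354, -0.206], TCP at [0.14, -0.558, 0.231] pointing down, gripper open.
Joint ranges: [-2.99, 2.99], [-0.89, 2.07], [0.3, 2.58], [-1.14, 4.28], [0, 2.63], [-3.12, 3.12]. Speed limits (rad/s): [2.57, 2.57, 3.01, 3.14, 3.14, 3.14].

INTERFACE

Orientations are given as a unit quaternion [w, x, y, z].
In Python, from bench import ctrl, imaging gives the robot as it stands.
- The arm moves only by the shell command python3 -m jog 'ROWS'. ROWS is JSON, a list of rows, each a list of 3 entries, a list of its own where there are three numbers: the shift along the tool's x, y, z in cm, then the turn, a rotation vector about the tool's x, y, z in rad, then the finger opening in cm, from 0 to 8.54. A call has 1 to 12 rows; each row shifts and turns the pose as measured when the row begins, along the tool's axes as they then stand; what a row does not reach is not made up. A row lasts 1/12 s, in which the tool goes at most 41.7 mm and 7.16 degrees, less where a joint would pass 70% of its speed; a pose out of reach is approached as far as the arm can. A call is refused whole if a number of a shift passes 4.17 or a number of a turn 0.125, either way. A call with a gripper value outside its range is refused whole. The fingers move at their own pace and stop on an object; the grip force is fixed at half the most. Time passes only in rows, so rows that do not move let the fingers close. It gives the time, the measured TCP pose, the force and the opening at its end, in the units of the state.
- ctrl.get_obs(): the state, without advancing time (a new reading comes with each control period).
- imaging.camera(name): name is "scene" or "top" or "wrist"; returns a dict with "frame" (420x560x3 uint8, red, green, blue), "depth" (420x560 float32, m along the optical axis (not along the pixel's ray), 0 where there is no reading), "K" (3x3 intrinsics, pixels), "R" (3x3) and "t" (3): a world point X has camera coordinates R X + t. Camera axes: x right, y down, z forward; pixel columns grow to the right and rows downward; lengths in m; the calibration is good to about 2 mm. A picture is of the moment at which its call begins.
- ctrl.hand_in(): hands the job in, once; it reports no verdict.
The state is a dict: "time_s": time; "q": joint angles; "dq": joint speeds; "joint_efforts": joint torques, N m; "eef_pos": TCP position; "eef_rot": TCP orientation; "wrist_force": force on the tool from outside, world axes, zero at the start; "torque": the same for the moment, N m; "opening": opening from 0.0 (shut) to 1.0 (fully open).
Only numpy, scipy, OpenCV 4.12 (cv2) and the standard library are available. Lean on these libraries where they do the work, as an engineer would, in place of code of your own. Each camera call takes 0.05 s, during which the arm holds its last target. There are 200 camera calls.

## Working session

There is one attempt and no reset: what is moved stays moved. The work goes in short steps, Python scripts to look and compute and a shell command to move; the robot and the scene stay as the last step left them, time stands still between calls to the robot, and variables do not carry over. Pictures are saved under pics/ and viewed, about 8 in all and at most 12, crops included, and the job is handed in when it is done.

```bash
mkdir -p pics
python3 - <<'E'
from bench import ctrl, imaging
import cv2,numpy as np
for n in("scene","top"):
    c=imaging.camera(n);cv2.imwrite(f"pics/{n}1.png",c["frame"][:,:,::-1]);np.savez(f"{n}1.npz",**c)
    print(n,c["K"].round(1).tolist(),(-c["R"].T@c["t"]).round(3),c["R"].round(2).tolist())
o=ctrl.get_obs();print({k:np.round(v,3).tolist() for k,v in o.items()})
E
```

```text
scene [[520.1, 0.0, 281.1], [0.0, 520.1, 216.5], [0.0, 0.0, 1.0]] [1.385 0.989 1.133] [[-0.77, 0.63, 0.01], [0.39, 0.49, -0.78], [-0.5, -0.6, -0.63]]
top [[526.3, 0.0, 279.4], [0.0, 526.3, 211.5], [0.0, 0.0, 1.0]] [ 0.242 -0.009  1.666] [[0.05, -1.0, 0.0], [-0.98, -0.05, -0.21], [0.21, 0.01, -0.98]]
{'time_s': 0.1, 'q': [-1.531, 0.181, 1.608, -0.0, 1.354, -0.206], 'dq': [-0.001, -0.001, -0.003, -0.0, -0.001, -0.0], 'joint_efforts': [0.0, -44.588, -35.223, -0.0, 0.004, 0.0], 'eef_pos': [0.14, -0.557, 0.23], 'eef_rot': [0.558, -0.557, 0.435, -0.435], 'wrist_force': [0.072, -0.115, -0.929], 'torque': [-0.062, 0.025, 0.01], 'opening': 1.005}
```

View pics/scene1.png

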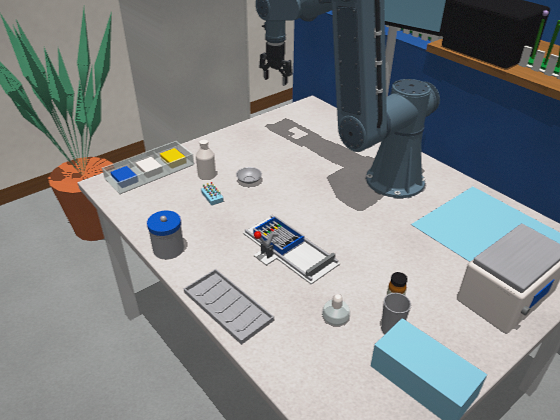

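View pics/top1.png

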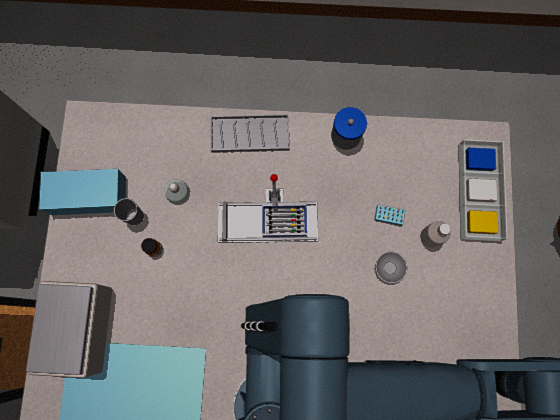

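The top view shows the cradle at about columns 218–317 and rows 202–242. The stop is at its left end (col 224), which is world +y, the cassette is at cols 263–306, and the red ball is at (274,178), on the far side. Next I'll measure these.

```bash
cat > h.py <<'E'
import numpy as np,cv2
def cloud(c):
    K,d=c["K"],c["depth"];v,u=np.mgrid[:d.shape[0],:d.shape[1]]
    P=np.stack([(u-K[0,2])/K[0,0]*d,(v-K[1,2])/K[1,1]*d,d],-1)
    return (P-c["t"])@c["R"]
E
python3 - <<'E'
from h import *
for n in("scene","top"):
    c=np.load(n+"1.npz");P=cloud(c);f=c["frame"].astype(int);r,g,b=f[...,0],f[...,1],f[...,2]
    roi=(c["depth"]>0)&(P[...,0]>.3)&(P[...,0]<.85)&(abs(P[...,1])<.3)
    for nm,m in(("blue",(b>90)&(b>1.7*r)&(b>1.5*g)&(P[...,2]<.06)&(P[...,2]>.02)),("red",(r>130)&(r>2.5*g)&(r>2.5*b)&(P[...,2]>.08)),("any15-60",(P[...,2]>.024)&(P[...,2]<.05)),("rail",(P[...,2]>.014)&(P[...,2]<.024))):
        m=m&roi;
        m=m&(abs(P[...,0]-.58)<.12)&(abs(P[...,1]-.02)<.2) if nm!="red" else m
        p=P[m]
        print(n,nm,len(p),p.min(0).round(3),p.max(0).round(3),np.median(p,0).round(3))
        if len(p)>30: print(cv2.minAreaRect(p[:,:2].astype(np.float32)*1000))
    x=cv2.resize(c["frame"][190:300,215:365] if n=="scene" else c["frame"][160:260,205:335],None,fx=5,fy=5,interpolation=2)
    cv2.imwrite(f"pics/{n}crop.png",x[:,:,::-1])
E
```

```text
scene blue 239 [ 0.516 -0.078  0.02 ] [0.62  0.067 0.044] [0.558 0.027 0.029]
((568.4420166015625, -7.07733154296875), (101.0257568359375, 145.5349884033203), 2.853904962539673)
scene red 35 [0.672 0.021 0.11 ] [0.692 0.045 0.125] [0.682 0.034 0.117]
((681.6658325195312, 31.599077224731445), (20.349266052246094, 20.549358367919922), 39.54605484008789)
scene any15-60 854 [ 0.493 -0.078  0.024] [0.658 0.192 0.05 ] [0.566 0.028 0.031]
((579.9208374023438, 57.19758605957031), (147.4059600830078, 273.80889892578125), 5.941688537597656)
scene rail 528 [ 0.492 -0.111  0.014] [0.655 0.203 0.024] [0.574 0.059 0.019]
((577.34521484375, 47.42064666748047), (152.27090454101562, 308.35931396484375), 3.8620693683624268)
top blue 71 [ 0.522 -0.079  0.028] [0.613 0.06  0.044] [ 0.564 -0.074  0.039]
((567.7665405273438, -9.760353088378906), (83.66806030273438, 136.2464599609375), 3.330716848373413)
top red 26 [0.67  0.023 0.116] [0.689 0.038 0.133] [0.681 0.032 0.122]
top any15-60 977 [ 0.494 -0.098  0.024] [0.652 0.189 0.05 ] [0.566 0.006 0.034]
((575.53759765625, 45.44746398925781), (147.85789489746094, 294.12066650390625), 4.22291374206543)
top rail 936 [ 0.46  -0.169  0.014] [0.668 0.205 0.024] [0.564 0.025 0.018]
((568.2053833007812, 22.539443969726562), (207.6939697265625, 367.50616455078125), 8.403412818908691)
```

View pics/topcrop.png

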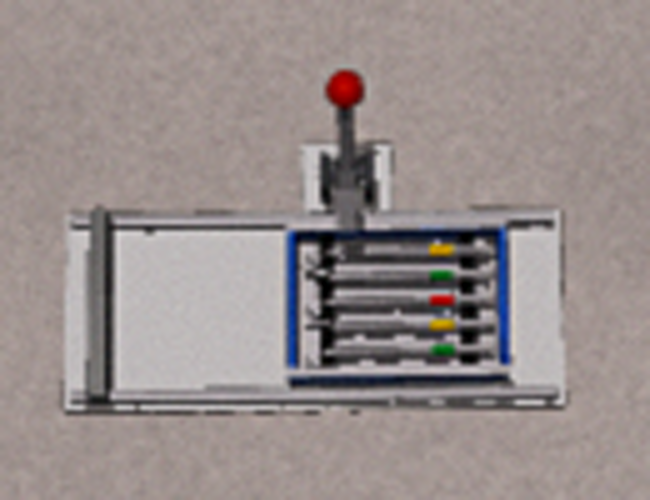

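```bash
cat >> h.py <<'E'
def ray(c,u,v,z):
    d=c["R"].T@np.linalg.inv(c["K"])@[u,v,1];o=-c["R"].T@c["t"];return o+d*(z-o[2])/d[2]
E
python3 - <<'E'
from h import *
c=np.load("top1.npz")
q=lambda x,y,z:ray(c,205+(x-2)/5,160+(y-2)/5,z)
tl,bl,br,tr=[q(x,y,.008)for x,y in((68,212),(66,410),(564,405),(562,208))]
st=[q(x,y,.036) for x,y in((112,208),(106,402))]
print("plate",*[p.round(4) for p in(tl,bl,br,tr)],"sizes",np.linalg.norm(tl-tr),np.linalg.norm(tl-bl))
d=(tl+bl-tr-br)/2;print("yaw",np.degrees(np.arctan2(d[1],d[0])), "deg")
print("stop face top",*[p.round(4) for p in st])
for nm,p in(("cass rim",[(289,229),(507,229),(511,382),(290,382)]),):
    print(nm,*[q(x,y,.038).round(4) for x,y in p])
print("ball",q(345,89,.112).round(4))
a=np.arctan2(d[1],d[0]);e=d[:2]/np.linalg.norm(d[:2]);n=np.array([-e[1],e[0]])
o=((tl+bl+tr+br)/4)[:2]+.06*e;print("origin from plate",o.round(4))
b=q(345,89,.112)[:2];print("ball in cradle",(b-o)@e,(b-o)@n)
s=(st[0]+st[1])[:2]/2;print("stop in cradle",(s-o)@e,(s-o)@n)
from scipy.spatial.transform import Rotation as Ro
print(Ro.from_quat(np.roll([0.558,-0.557,0.435,-0.435],-1)).as_matrix().round(3))
E
```

```text
plate [0.6188 0.2074 0.008 ] [0.4897 0.1987 0.008 ] [ 0.5097 -0.1179  0.008 ] [ 0.6385 -0.1117  0.008 ] sizes 0.31969805139276875 0.12945354034626644
yaw 93.57089081966878 deg
stop face top [0.6166 0.176  0.036 ] [0.4919 0.1705 0.036 ]
cass rim [0.6084 0.0626 0.038 ] [ 0.6158 -0.0755  0.038 ] [ 0.5177 -0.0822  0.038 ] [0.5103 0.0561 0.038 ]
ball [0.6814 0.0303 0.112 ]
origin from plate [0.5604 0.104 ]
ball in cradle -0.08107350035764933 -0.11613925213833357
stop in cradle 0.06949786469885072 0.0018870078930737048
[[ 0.243  0.001  0.97 ]
 [-0.97   0.001  0.243]
 [-0.001 -1.     0.001]]
```

```bash
cat >> h.py <<'E'
O=np.array([.5604,.104]);A=np.radians(93.57);e=np.array([np.cos(A),np.sin(A)]);n=np.array([-e[1],e[0]])
def where():
    from bench import ctrl
    from scipy.spatial.transform import Rotation as Ro
    o=ctrl.get_obs();p=np.array(o["eef_pos"]);R=Ro.from_quat(np.roll(o["eef_rot"],-1)).as_matrix()
    T=np.column_stack([-np.append(e,0),[0,0,-1],-np.append(n,0)])
    print("t",round(o["time_s"],2),"cradle xyz mm",(1000*np.array([(p[:2]-O)@e,(p[:2]-O)@n,p[2]])).round(1),"turn err",Ro.from_matrix(R.T@T).as_rotvec().round(3),"F",np.round(o["wrist_force"],1),"op",round(o["opening"],2))
E
python3 -m jog '[[[0,0,0],[0,0.09,0],0],[[0,0,0],[0,0.09,0],0],[[-2.7,0,2.9],[0,0,0],0],[[-2.7,0,2.9],[0,0,0],0],[[-2.7,0,2.9],[0,0,0],0],[[-2.7,0,2.9],[0,0,0],0],[[-2.7,0,2.9],[0,0,0],0],[[-2.7,0,2.9],[0,0,0],0],[[-2.7,0,2.9],[0,0,0],0],[[-2.7,0,2.9],[0,0,0],0],[[-2.7,0,2.9],[0,0,0],0],[[0,0,0],[0,0,0],0]]'; python3 -c "from h import *;where()"
```

```text
time_s: 1.1
eef_pos: [0.3932, -0.2875, 0.2256]
eef_rot: [0.514, -0.51, 0.491, -0.485]
wrist_force: [-0.7, 0.1, 0.1]
opening: 0.002
t 1.1 cradle xyz mm [-380.3  191.3  225.6] turn err [ 0.001 -0.015 -0.01 ] F [-0.7  0.1  0.1] op 0.0
```

```bash
python3 -m jog '[[[-2.3,0,2.9],[0,0,0],0],[[-2.3,0,2.9],[0,0,0],0],[[-2.3,0,2.9],[0,0,0],0],[[-2.3,0,2.9],[0,0,0],0],[[-2.3,0,2.9],[0,-0.015,-0.01],0],[[-2.3,0,2.9],[0,0,0],0],[[0,0,0],[0,0,0],0]]'; python3 -c "from h import *;where()"
```

```text
time_s: 1.68
eef_pos: [0.5643, -0.135, 0.2239]
eef_rot: [-0.514, 0.516, -0.485, 0.483]
wrist_force: [-0.8, -0.5, 0.4]
opening: 0.001
t 1.68 cradle xyz mm [-238.8   11.   223.9] turn err [0.004 0.    0.   ] F [-0.8 -0.5  0.4] op 0.0
```

```bash
python3 -m jog '[[[0,3.4,-0.4],[0,0,0],0],[[0,3.4,-0.5],[0,0,0],0],[[0,3.4,0],[0,0,0],0],[[0,3.4,0],[0,0,0],0],[[0,2.4,0],[0,0,0],0],[[0,0,0],[0,0,0],0]]'; python3 -c "from h import *;where()"
```

```text
time_s: 2.18
eef_pos: [0.557, -0.1358, 0.0592]
eef_rot: [-0.516, 0.518, -0.482, 0.483]
wrist_force: [-0.3, 0.7, -1.0]
opening: 0.002
t 2.18 cradle xyz mm [-239.1   18.3   59.2] turn err [0.    0.007 0.003] F [-0.3  0.7 -1. ] op 0.0
```

Go down to z≈23 mm and look before pushing.

```bash
python3 -m jog '[[[0,1.8,-0.1],[0,0,0],0],[[0,1.7,-0.1],[0,0,0],0],[[0,0,0],[0,0,0],0]]'
python3 - <<'E'
from h import *
from bench import imaging
where()
c=imaging.camera("scene");cv2.imwrite("pics/s2.png",cv2.resize(c["frame"][140:300,190:380],None,fx=4,fy=3.6)[:,:,::-1])
E
```

```text
time_s: 2.43
eef_pos: [0.5541, -0.1375, 0.0238]
eef_rot: [-0.516, 0.518, -0.482, 0.482]
wrist_force: [-0.7, -0.0, -0.1]
opening: 0.002
t 2.43 cradle xyz mm [-240.6   21.4   23.8] turn err [0.003 0.007 0.002] F [-0.7 -0.  -0.1] op 0.0
```

View pics/s2.png

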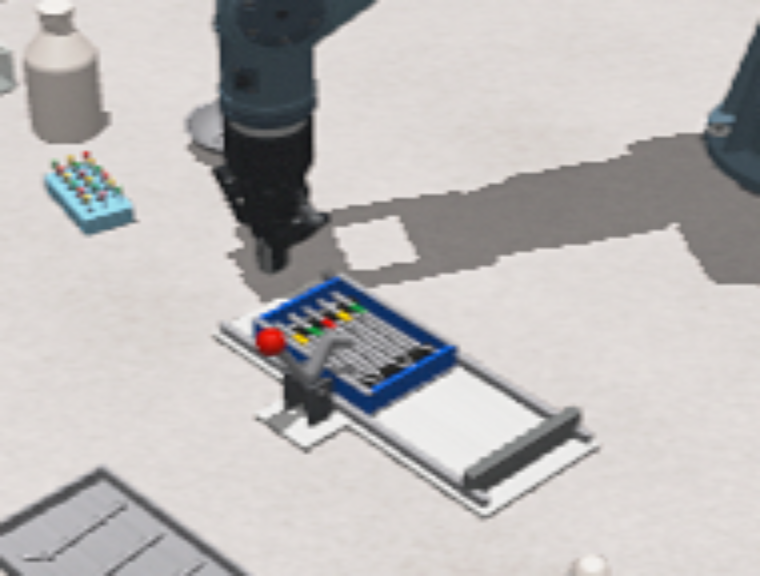

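The shut fingertips, at about (270,265), stand behind the cassette's rear wall, clear of the latch at about (300,370). Now pushing.

```bash
python3 -m jog '[[[-2,0,0],[0,0,0],0],[[-1,0,0],[0,0,0],0],[[-1,0,0],[0,0,0],0],[[-1,0,0],[0,0,0],0],[[-1,0,0],[0,0,0],0],[[-1,0,0],[0,0,0],0],[[-1,0,0],[0,0,0],0],[[-1,0,0],[0,0,0],0],[[-1,0,0],[0,0,0],0],[[-1,0,0],[0,0,0],0],[[-1,0,0],[0,0,0],0]]'; python3 -c "from h import *;where()"
```

```text
time_s: 3.4
eef_pos: [0.5529, -0.0158, 0.0347]
eef_rot: [0.516, -0.516, 0.477, -0.489]
wrist_force: [0.4, -2.9, 0.8]
opening: 0.002
t 3.4 cradle xyz mm [-119.1   14.9   34.7] turn err [-0.012  0.005  0.013] F [ 0.4 -2.9  0.8] op 0.0
```

```bash
python3 -m jog '[[[1.0,0,0],[0,0,0],0],[[0,1.3,-0.5],[-0.012,0,0.013],0],[[0,0,0],[0,0,0],0]]'; python3 -c "from h import *;where()"
```

```text
time_s: 3.65
eef_pos: [0.548, -0.0229, 0.0208]
eef_rot: [0.518, -0.517, 0.483, -0.481]
wrist_force: [-1.6, -0.1, -0.6]
opening: 0.001
t 3.65 cradle xyz mm [-125.9   20.3   20.8] turn err [ 0.001  0.009 -0.003] F [-1.6 -0.1 -0.6] op 0.0
```

```bash
python3 -m jog '[[[-0.7,0,0],[0,0,0],0],[[-0.7,0.05,0],[0,0,0],0],[[-0.7,0.05,0],[0,0,0],0],[[-0.6,0.05,0],[0,0,0],0],[[-0.5,0.05,0],[0,0,0],0]]'; python3 -c "from h import *;where()"
```

```text
time_s: 4.07
eef_pos: [0.5467, 0.0071, 0.0187]
eef_rot: [-0.516, 0.516, -0.483, 0.483]
wrist_force: [-0.9, -5.4, 3.2]
opening: -0.001
t 4.07 cradle xyz mm [-95.8  19.7  18.7] turn err [0.    0.004 0.   ] F [-0.9 -5.4  3.2] op -0.0
```

```bash
python3 -m jog '[[[-0.5,-0.2,0],[0,0,0],0],[[-0.4,-0.1,0],[0,0,0],0],[[-0.3,0,0],[0,0,0],0]]'
python3 - <<'E'
from h import *
from bench import imaging
where()
c=imaging.camera("scene");cv2.imwrite("pics/s3.png",cv2.resize(c["frame"][190:300,215:365],None,fx=5,fy=5)[:,:,::-1])
E
```

```text
time_s: 4.32
eef_pos: [0.5467, 0.0193, 0.022]
eef_rot: [-0.516, 0.517, -0.481, 0.484]
wrist_force: [5.8, -26.4, -0.2]
opening: 0.005
t 4.32 cradle xyz mm [-83.7  18.9  22. ] turn err [-0.002  0.006  0.005] F [  5.8 -26.4  -0.2] op 0.01
```

View pics/s3.png

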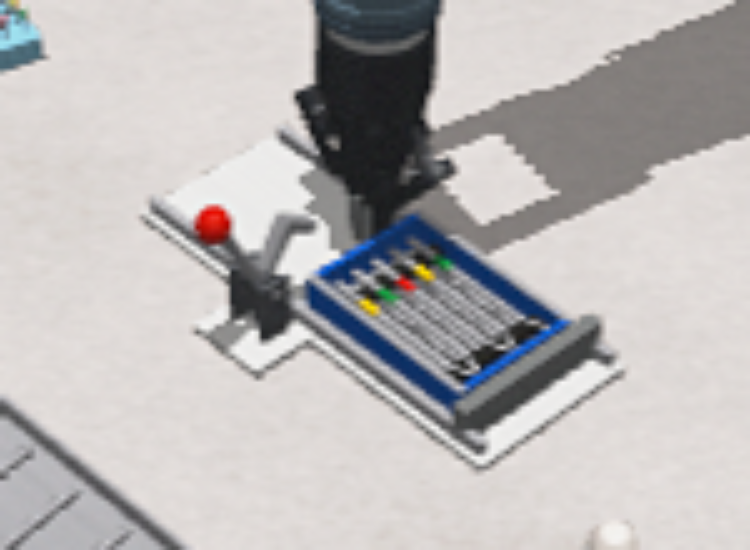

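The cassette is flush against the stop: its front edge meets the grey bar at about (530,370), and the wrist force is 26 N. Next: back off, rise and move to the outer side of the ball.

```bash
python3 -m jog '[[[1,0,0],[0,0,0],0],[[3,0,0],[0,0,0],0],[[1.0,-3.8,0],[0,0,0],0],[[0,-3.9,0],[0,0,0],0],[[0,-3.9,0],[0,0,0],0],[[0,-3.9,0],[0,0,0],0],[[0,-3.9,0],[0,0,0],0],[[0,0,0],[0,0,0],0]]'; python3 -c "from h import *;where()"
```

```text
time_s: 5.03
eef_pos: [0.5461, -0.0272, 0.2187]
eef_rot: [-0.516, 0.518, -0.486, 0.478]
wrist_force: [0.8, -1.0, 0.7]
opening: 0.004
t 5.03 cradle xyz mm [-130.    22.4  218.7] turn err [ 0.011  0.008 -0.007] F [ 0.8 -1.   0.7] op 0.0
```

```bash
python3 -m jog '[[[-0.8,0,3.3],[0,0,0],0],[[-0.8,0,3.3],[0,0,0],0],[[-0.8,0,3.3],[0,0,0],0],[[-0.8,0,3.3],[0,0,0],0],[[-0.8,0,3.3],[0,0,0],0],[[-0.8,0,3.3],[0.011,0.008,-0.007],0],[[0,0,0],[0,0,0],0]]'; python3 -c "from h import *;where()"
```

```text
time_s: 5.62
eef_pos: [0.7445, 0.0431, 0.2162]
eef_rot: [0.517, -0.514, 0.486, -0.482]
wrist_force: [0.4, 0.4, 0.1]
opening: 0.0
t 5.62 cradle xyz mm [ -72.3 -180.   216.2] turn err [-0.001  0.001 -0.007] F [0.4 0.4 0.1] op 0.0
```

```bash
python3 -m jog '[[[0.5,3.0,0],[0,0,0],0],[[0.4,3.0,0],[0,0,0],0],[[0,3.0,0],[0,0,0],0],[[0,2.2,0],[0,0,0],0],[[0,0,0],[0,0,0],0]]'
python3 - <<'E'
from h import *
from bench import imaging
where()
c=imaging.camera("scene");cv2.imwrite("pics/s4.png",cv2.resize(c["frame"][160:300,200:370],None,fx=4,fy=4)[:,:,::-1])
E
```

```text
time_s: 6.03
eef_pos: [0.7461, 0.0402, 0.0981]
eef_rot: [0.52, -0.514, 0.485, -0.48]
wrist_force: [-0.5, 0.8, -0.9]
opening: 0.001
t 6.03 cradle xyz mm [ -75.3 -181.3   98.1] turn err [-0.001  0.006 -0.012] F [-0.5  0.8 -0.9] op 0.0
```

View pics/s4.png

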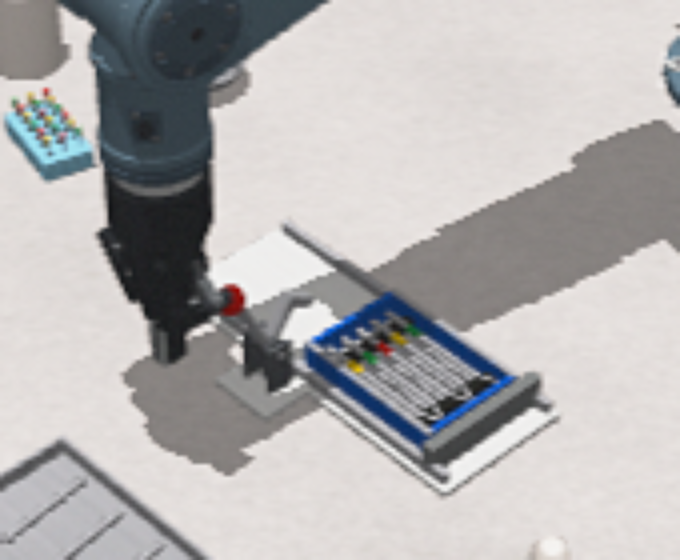

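The fingertips at (168,355) are just outside the ball at (230,300), and the cassette is still home. Now pushing the ball towards cradle +y.

```bash
python3 -m jog '[[[0.7,-0.6,-1.0],[0,0,-0.012],0],[[0,0,-1.0],[0,0,0],0],[[0,0,-1.0],[0,0,0],0],[[0,0,-1.0],[0,0,0],0],[[0,0,-0.8],[0,0,0],0],[[0,0,-0.8],[0,0,0],0],[[0,0,-0.8],[0,0,0],0]]'; python3 -c "from h import *;where()"
```

```text
time_s: 6.67
eef_pos: [0.6896, 0.0298, 0.1208]
eef_rot: [0.524, -0.511, 0.476, -0.489]
wrist_force: [4.7, 2.0, 2.1]
opening: -0.003
t 6.67 cradle xyz mm [ -82.1 -124.3  120.8] turn err [-0.026  0.007  0.001] F [4.7 2.  2.1] op -0.0
```

Height has crept up, so I'll back off, go lower and push again with a small downward trim.

```bash
python3 -m jog '[[[0,0,2.5],[-0.02,0,0],0],[[0,2.0,0],[0,0,0],0],[[0,0,0],[0,0,0],0]]'; python3 -c "from h import *;where()"
```

```text
time_s: 6.92
eef_pos: [0.7115, 0.0322, 0.1047]
eef_rot: [0.518, -0.516, 0.481, -0.484]
wrist_force: [-1.6, 0.0, -2.3]
opening: 0.001
t 6.92 cradle xyz mm [ -81.1 -146.3  104.7] turn err [-0.006  0.008  0.001] F [-1.6  0.  -2.3] op 0.0
```

```bash
python3 -m jog '[[[0,0.2,-1.0],[0,0,0],0],[[0,0.2,-1.0],[0,0,0],0],[[0,0.2,-0.9],[0,0,0],0]]'; python3 -c "from h import *;where()"
```

```text
time_s: 7.17
eef_pos: [0.6897, 0.0298, 0.1066]
eef_rot: [0.523, -0.512, 0.476, -0.489]
wrist_force: [5.0, 0.8, 3.9]
opening: 0.001
t 7.17 cradle xyz mm [ -82.1 -124.4  106.6] turn err [-0.024  0.008  0.003] F [5.  0.8 3.9] op 0.0
```

```bash
python3 -m jog '[[[0,0.2,-1.0],[0,0,0],0],[[0,0.2,-1.0],[0,0,0],0],[[0,0.2,-1.0],[0,0,0],0],[[0,0.2,-0.6],[0,0,0],0]]'; python3 -c "from h import *;where()"
```

```text
time_s: 7.5
eef_pos: [0.659, 0.027, 0.1085]
eef_rot: [0.527, -0.507, 0.47, -0.494]
wrist_force: [-0.6, -0.6, -0.2]
opening: 0.001
t 7.5 cradle xyz mm [-83.  -93.6 108.5] turn err [-0.044  0.008  0.005] F [-0.6 -0.6 -0.2] op 0.0
```

```bash
python3 -m jog '[[[0,0,3.5],[0,0,0],0],[[0,0,3.5],[-0.04,0,0],0],[[0,-3,1],[0,0,0],0],[[0,-4,0],[0,0,0],0],[[0,-3,2],[0,0,0],0],[[0,0,3],[0,0,0],0],[[0,0,0],[0,0,0],0],[[0,0,0],[0,0,0],0]]'
python3 - <<'E'
from h import *
from bench import imaging
where()
for nm in("scene","top"):
    c=imaging.camera(nm);P=cloud(c);f=c["frame"].astype(int);r,g,b=f[...,0],f[...,1],f[...,2]
    for k,m in(("blue",(b>90)&(b>1.7*r)&(b>1.5*g)&(P[...,2]<.06)&(P[...,2]>.03)),("red",(r>130)&(r>2.5*g)&(r>2.5*b)&(P[...,2]>.08))):
        p=P[m&(abs(P[...,0]-.6)<.12)&(abs(P[...,1]-.05)<.2)]
        if len(p):
            q=np.column_stack([(p[:,:2]-O)@e,(p[:,:2]-O)@n,p[:,2]])*1000;print(nm,k,len(p),q.min(0).round(),q.max(0).round())
    x=c["frame"][190:300,215:365] if nm=="scene" else c["frame"][160:260,205:335]
    cv2.imwrite(f"pics/{nm}5.png",cv2.resize(x,None,fx=5,fy=5)[:,:,::-1])
E
```

```text
time_s: 8.17
eef_pos: [0.7781, 0.0388, 0.1927]
eef_rot: [-0.507, 0.527, -0.494, 0.471]
wrist_force: [-0.7, -0.0, 0.4]
opening: 0.001
t 8.17 cradle xyz mm [ -78.6 -213.3  192.7] turn err [ 0.044  0.008 -0.004] F [-0.7 -0.   0.4] op 0.0
scene blue 119 [-69. -53.  30.] [73. 46. 41.]
scene red 31 [-88. -54. 111.] [-69. -35. 126.]
```

View pics/scene5.png

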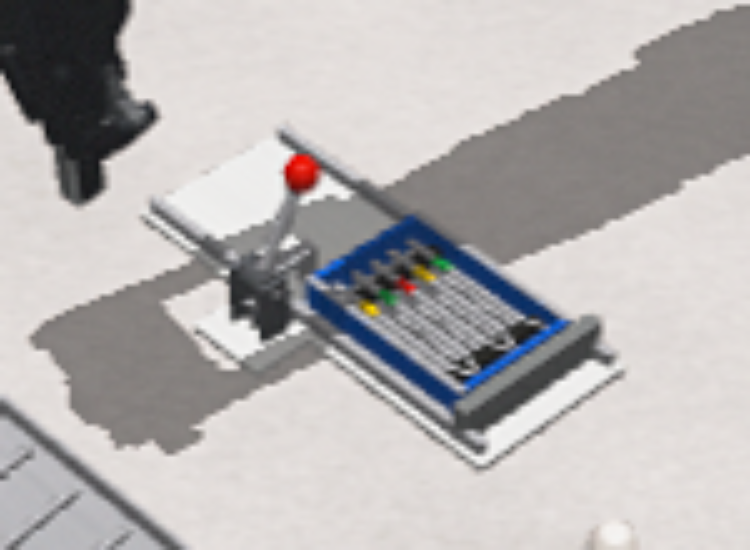

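View pics/top5.png

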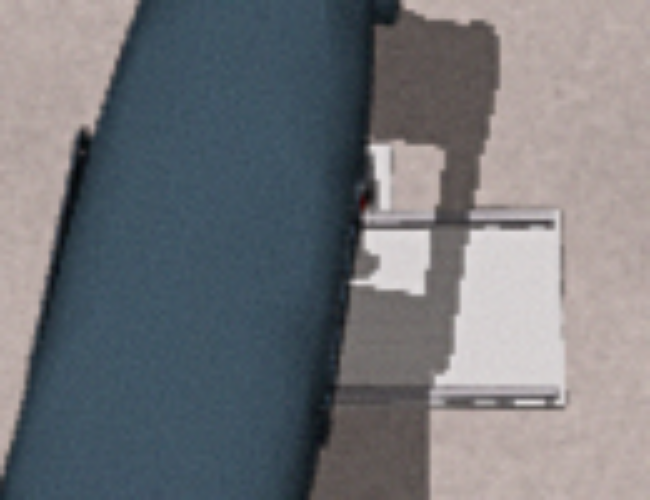

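The scene view shows the ball at (300,172), leaning in over the channel at cradle y ≈ -44 mm, so the lever is locked. The tooth is down and the cassette is still against the stop. The arm hides the cassette and latch in the top view. The gripper is clear, so I'm handing in.

```bash
python3 -c "
from bench import ctrl;print(ctrl.hand_in())"
```

```text
the job is handed in; nothing more can be done
None
```

The cassette is fully home against the grey stop and the latch is over in its locked position. I handed the job in at about 8 s on the robot's clock. I pushed the cassette about 114 mm with the shut fingertips, and contact at the stop read about 27 N. I then pushed the red ball past centre, it snapped over, and I retreated clear.

**Last checks (scene camera):**
- **Cassette:** the blue rim spans cradle x from -69 to +73 mm, so its centre is within about 2 mm of home. It lies flat.
- **Latch:** the ball centre is at y ≈ -44 mm, which matches the locked position. The tooth itself is too small to resolve, so I judged the lock from the ball's position.
- **Robot:** the gripper was well clear and the wrist force was below 1 N.

**What failed or went unchecked:**
- **Top view:** the arm hid the cassette and most of the latch, so it could not confirm the scene-camera result.
- **Other objects:** I did not measure them again at the end. I planned the path to clear them and felt no unexpected contact.
- **Fingertip height:** it crept up by 11 to 17 mm during both pushes. Each time I backed off and lowered the tool before carrying on, so the latch needed a second push.

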